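# Stack a ring coil on its chassis stud: pad, coil, retaining collar

## Robot

A 6-joint arm with a two-finger parallel gripper is mounted at the origin on a cart in front of the work surface, level with it; the furniture and walls round the work are solid. World frame = base frame: x ahead of the robot, y to its left, z up, the work surface at z = 0. Lengths are in m, angles in degrees, forces in N, time in s.
With the tool pointing down it reaches from about 0.375 to 0.9 m from the base axis. Payload 3.1 kg.
Tool frame: the origin (TCP) lies on the centre line of the jaws, within the pads' length; the fingertips stand finger_overhang ahead of it and the grasp point (between the pads) lies 5 mm behind it (finger_overhang is the distance from the TCP to the fingertips, in m); z points along the fingers, y is the line along which they close (so a half turn about z gives the same grasp; the last joint's range is limited). The gripper opens to 87 mm and grips with 3 to 60 N. Pads are 19 mm wide; open, the fingers measure 117 mm over their backs; the gripper's body (75 mm by 190 mm) begins 51 mm behind the grasp point.
Start: joints at [54.918, 30.224, 82.088, -0, 67.689, -10.227], TCP at [0.263, 0.567, 0.212] pointing down, gripper open.
Joint ranges: [-176.69, 176.69], [-43.24, 126.21], [12.49, 139.97], [-82, 262], [0, 151.66], [-163.58, 163.58]. Speed limits (degrees/s): [159.86, 159.86, 180, 180, 180, 180].

## Interface

Orientations are given as a 3x3 rotation matrix whose columns are the frame's x, y, z axes.
In Python, from rig import read_state, capture, calibration, hand_in, finger_overhang gives the robot as it stands.
- The arm moves only by the tool send_rows, never from a script. Its argument "plan" is a list of rows, each a list of 5 numbers: the closure in counts, from 0 (fully open) to 255 (shut), then the shift along the tool's x, y, z in m, then the turn about the tool's z in rad. A call has 1 to 20 rows; each row shifts and turns the commanded pose from where the row before left it, along the tool's axes as they then stand; what a row does not reach is not made up. A row lasts 1/12 s, in which the tool goes at most 41.7 mm and 7.16 degrees, less where a joint would pass 70% of its speed; a pose out of reach is approached as far as the arm can. A call is refused whole if a number of a shift passes 0.0417 or a number of a turn 0.125, either way. A call with a gripper value outside its range is refused whole. The fingers move at their own pace and stop on an object; the grip force is fixed at half the most. Time passes only in rows, so rows that do not move let the fingers close. It gives the time, the measured TCP pose, the force, the opening and the grip force at its end, in the units of the state.
- read_state(): the state, without advancing time (a new reading comes with each control period).
- capture(name): name is "side" or "top" or "wrist"; returns (picture, depth): 480x640x3 uint8, blue, green, red; 480x640 float32, m along the optical axis (not along the pixel's ray), 0 where there is no reading.
- calibration(name): a dict with "fx", "fy", "cx", "cy" (pixels), "xyz" and "rotation" of the camera in the world. Camera axes: x right, y down, z forward; pixel columns grow to the right and rows downward; lengths in m; the calibration is good to about 2 mm. A picture is of the moment at which its call begins: read the wrist's pose just before it. calibration takes no time and is no camera call; for the wrist camera it gives the pose at the moment of the call.
- hand_in(): hands the job in; it is judged then, once.
The state is a dict: "time_s": time; "joint_positions": joint angles; "qvel": joint speeds; "tau": joint torques, N m; "position": TCP position; "tcp_rot": TCP orientation; "force": force on the tool from outside, world axes, zero at the start; "moment": the same for the moment, N m; "opening": opening from 0.0 (shut) to 1.0 (fully open); "grasp_force": force on a finger pad.
Only numpy, scipy, OpenCV 4.12 (cv2) and the standard library are available. Lean on these libraries where they do the work, as an engineer would, in place of code of your own. Each camera call takes 0.05 s, during which the arm holds its last target. There are 200 camera calls.

## Task

Mount the yellow ring coil on the upright stud of the chassis plate: first the black rubber pad goes over the stud and flat on the plate, then the coil on the pad, and last the steel retaining collar, flange down, on the coil. Lower each part down the stud until it rests flat on the one below, without dropping it, and leave the loose choke and heat sink where they are.

Things in the scene. Friction and masses are not known exactly. Their poses are not given: they have to be found in the camera images.
- rubber_pad_center (a point): centre (half-way up and on the axis) of the loose black rubber pad: a flat ring, outer diameter 44 mm, 9 mm high, through bore 14 mm in diameter; lies flat on the desk, z axis = bore axis. Grasp across its rim, close to the desk
- ring_coil_center (a point): centre (half-way up and on the axis) of the loose yellow ring coil with a black potted middle: outer diameter 56 mm, 20 mm high, through bore 14 mm in diameter, about 0.16 kg; lies flat on the desk, z axis = bore axis
- steel_collar_center (a point): centre (half-way up and on the axis) of the loose bright steel retaining collar: flange 42 mm in diameter and 4 mm thick at the bottom, hub 26 mm in diameter above it, 12 mm high in all, through bore 14 mm in diameter; lies flange down, z axis = bore axis, up through the hub
- ring_coil: the same yellow ring coil; origin at the centre of its underside
- rubber_pad: the same black rubber pad; origin at the centre of its underside
- steel_collar: the same steel collar; origin at the centre of its underside
- stud_foot (a point): point on the axis of the fixed steel stud at the top face of the chassis plate. The stud is 10 mm in diameter and stands 44 mm above the plate; its top 6 mm taper to a tip 4 mm wide. The plate is a fixed bright square, 100 x 100 x 5 mm, on the desk, stud at its centre; z up along the stud
- choke: small loose bare choke, an orange-yellow ring wound with copper wire, 36 x 36 x 13 mm; not part of the job and not to be moved. Origin at the centre of its underside
- heat_sink: small loose finned aluminium heat sink, 25 x 30 x 18 mm; not part of the job and not to be moved. Origin at the centre of its underside
- card_rack: fixed grey rack full of upright circuit cards, 120 x 130 mm on plan (130 along the x = -y diagonal), side walls 75 mm high and cards somewhat higher; its sides run at 45 degrees to the world x and y axes. Origin at the centre of its foot. Stay clear of it
- iron_stand: fixed soldering iron stand, a base of about 100 x 70 x 12 mm with a coiled holder and a blue iron that rises toward +x and +y, its sides at 45 degrees to the world x and y axes; origin at the far end of its base, the base reaches from there 95 mm toward -x and -y at 45 degrees. Stay clear of it
Mind the look-alikes: they are no part of the job. Of the things shaped like the rubber_pad, the black one is meant.

How it is judged:
By the outcome, as a careful person would: the job done as asked, in the order asked, and still so for the second after the job is handed in, with the robot touching nothing.
It also fails if it takes over 61 s, if anything falls off the work surface, if the arm or the gripper's body presses on something with over 40 N, if the wrist force passes 120 N, or if a joint passes its speed limit or range.

## Working session

There is one attempt and no reset: what is moved stays moved. The work goes in short steps, Python scripts to look and compute and a tool call to move; the robot and the scene stay as the last step left them, time stands still between calls to the robot, and variables do not carry over. Pictures are saved under pics/ and viewed, at most 10 in all, crops included, and the job is handed in when it is done.

Besides the shell and the picture viewer there is one more tool, called after "Request:" by a JSON object that holds its "op" and its "data". send_rows: Moves the arm, as the interface text tells. Its arguments: {"type":"object","properties":{"plan":{"type":"array","items":{"type":"array","items":{"type":"number"}}}},"required":["plan"]}

```bash
ls; mkdir -p pics; python3 - <<'E'
from rig import *
import cv2,numpy as np
s=read_state(); print(s['position'],s['tcp_rot'],s['opening'],finger_overhang if not callable(finger_overhang) else finger_overhang())
for n in('top','side'):
    im,d=capture(n); cv2.imwrite(f'pics/{n}0.png',im); np.save(f'{n}_d.npy',d); c=calibration(n); print(n,c)
E
```

```text
pics
[0.26223498 0.56651817 0.21080153] [[-9.07407049e-01  4.20251190e-01 -1.17702878e-03]
 [ 4.20252699e-01  9.07405471e-01 -1.72634991e-03]
 [ 3.42541753e-04 -2.06115160e-03 -9.99997817e-01]] 0.9974840495243054 0.014
top {'fx': 581.0167039818373, 'fy': 581.0167039818373, 'cx': 309.8008480120034, 'cy': 236.01041557147505, 'xyz': array([0.49060377, 0.25786088, 0.88707827]), 'rotation': array([[ 0.0233953 , -0.99659687,  0.07904005],
       [-0.99970851, -0.02285008,  0.00779545],
       [-0.00596285, -0.07919939, -0.99684096]])}
side {'fx': 573.2769206983896, 'fy': 573.2769206983896, 'cx': 319.76274130398, 'cy': 231.13383705297466, 'xyz': array([1.13150468, 0.55687508, 0.56954325]), 'rotation': array([[-0.43996395,  0.56422437, -0.69862908],
       [ 0.89800155,  0.2720988 , -0.34576793],
       [-0.00499456, -0.77949542, -0.62638802]])}
```

View pics/top0.png

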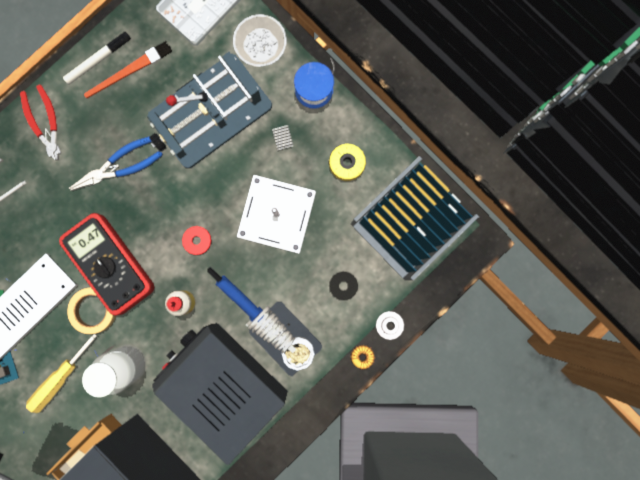

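View pics/side0.png

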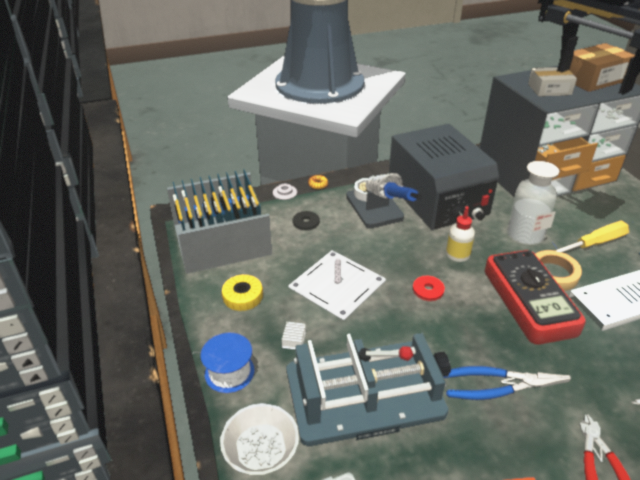

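The top view shows these parts:
- **Black pad:** (344,286). The red ring at (196,240) has the same shape but is the wrong colour.
- **Yellow coil with black middle:** (347,162). The tan tape at (90,312) is larger and has an open middle, and the choke at (362,357) is small and orange.
- **Steel collar:** (390,326).
- **Stud:** (277,214), on the white plate.
- **Heat sink:** (283,137).

I'll measure these and confirm them in one enlarged crop.

```bash
cat > h.py <<'E'
import cv2,numpy as np
from rig import *
def ray(c,u,v,z):
    d=c['rotation']@np.array([(u-c['cx'])/c['fx'],(v-c['cy'])/c['fy'],1.]); o=np.array(c['xyz']); return o+d*(z-o[2])/d[2]
def proj(c,p):
    q=np.asarray(c['rotation']).T@(np.asarray(p)-c['xyz']); return np.array([c['fx']*q[0]/q[2]+c['cx'],c['fy']*q[1]/q[2]+c['cy']])
def blob(mask,uv,r):
    """contour of the mask nearest uv, within a box r: min enclosing ellipse of its hull"""
    m=np.zeros_like(mask); u,v=map(int,uv); m[max(v-r,0):v+r,max(u-r,0):u+r]=mask[max(v-r,0):v+r,max(u-r,0):u+r]
    cs,_=cv2.findContours(m,cv2.RETR_EXTERNAL,cv2.CHAIN_APPROX_NONE); k=max(cs,key=cv2.contourArea)
    return cv2.convexHull(k)
E
python3 - <<'E'
from h import *
im=cv2.imread('pics/top0.png'); c=calibration('top'); hsv=cv2.cvtColor(im,cv2.COLOR_BGR2HSV)
H,S,V=cv2.split(hsv)
yel=((H>18)&(H<40)&(S>120)&(V>90)).astype('u1')*255
blk=((V<48)).astype('u1')*255
wht=((V>150)&(S<60)).astype('u1')*255
org=((H>8)&(H<30)&(S>120)&(V>90)).astype('u1')*255
for n,m,uv,r,z in(('pad',blk,(344,286),22,.009),('coil',yel,(347,162),26,.02),('collar',wht,(390,326),22,.004),('plate',wht,(277,214),48,.005),('choke',org,(362,357),16,.013),('sink',wht,(283,137),17,.018)):
    h=blob(m,uv,r); (cx,cy),(a,b),t=cv2.fitEllipse(h); R=cv2.minAreaRect(h)
    p=ray(c,cx,cy,z) if n not in('plate','sink') else ray(c,*R[0],z)
    print(n,(round(cx,1),round(cy,1)),'axes mm',np.round(np.array([a,b])*(.887-z)/581*1000,1),'rect mm',np.round(np.array(R[1])*(.887-z)/581*1000,1),R[2],'xyz',p.round(4),'reach',np.hypot(p[0],p[1]).round(3))
cr=[cv2.resize(im[v-45:v+45,u-60:u+60],None,fx=3.2,fy=3.2,interpolation=cv2.INTER_CUBIC) for u,v in((360,286),(370,335),(340,162),(196,240))]
cv2.imwrite('pics/crop.png',np.vstack([np.hstack(cr[:2]),np.hstack(cr[2:])]))
E
```

```text
Traceback (most recent call last):
  File "h.py", line 10, in blob
    cs,_=cv2.findContours(m,cv2.RETR_EXTERNAL,cv2.CHAIN_APPROX_NONE); k=max(cs,key=cv2.contourArea)
                                                                        ~~~^^^^^^^^^^^^^^^^^^^^^^^^
ValueError: max() iterable argument is empty
```

```bash
cat > m.py <<'E'
from h import *
im=cv2.imread('pics/top0.png'); c=calibration('top'); hsv=cv2.cvtColor(im,cv2.COLOR_BGR2HSV)
H,S,V=[x.astype(int) for x in cv2.split(hsv)]
print(V[286,330:360]); print(V[137,268:298])
f=lambda b: b.astype('uint8')*255
yel=f((H>18)&(H<40)&(S>120)&(V>90)); blk=f(V<55); wht=f((V>150)&(S<60)); org=f((H>8)&(H<30)&(S>120)&(V>90)); gr=f((V>110)&(S<60))
for n,m,uv,r,z in(('pad',blk,(344,286),19,.009),('coil',yel,(347,162),26,.02),('collar',wht,(390,326),22,.004),('plate',wht,(277,214),48,.005),('choke',org,(362,357),16,.013),('sink',gr,(283,137),17,.018)):
    try: h=blob(m,uv,r)
    except ValueError: print(n,'none'); continue
    (cx,cy),(a,b),t=cv2.fitEllipse(h); R=cv2.minAreaRect(h)
    p=ray(c,cx,cy,z) if n not in('plate','sink') else ray(c,*R[0],z)
    print(n,(round(cx,1),round(cy,1)),'axes mm',np.round(np.array([a,b])*(.887-z)/581*1000,1),'rect mm',np.round(np.array(R[1])*(.887-z)/581*1000,1),R[2],'xyz',p.round(4),'reach',np.hypot(p[0],p[1]).round(3))
for q in((352,222),(419,158),(477,219),(409,277)): print('rack top',ray(c,*q,.075).round(3))
for q in((288,300),(322,340),(300,370),(246,335),(212,272)): print('stand',ray(c,*q,.02).round(3))
cr=[cv2.resize(im[v-45:v+45,u-60:u+60],None,fx=3.2,fy=3.2,interpolation=cv2.INTER_CUBIC) for u,v in((360,286),(370,335),(340,162),(196,240))]
cv2.imwrite('pics/crop.png',np.vstack([np.hstack(cr[:2]),np.hstack(cr[2:])]))
E
python3 m.py
```

```text
[ 59  56  56  57  56  55  55  55  69 133 156 162 168 171 170 170 163 119
  70  55  54  55  55  53  54  55  55  66 121 142]
[107 109 111 110 109 111 152 200 203 198 193 207 191 163 147 147 168 177
 186 194 198 188 157 119  98  95  94  95  97  96]
pad (343.4, 284.1) axes mm [33.8 34.9] rect mm [35.3 23.5] 54.782405853271484 xyz [0.4887 0.2125 0.009 ] reach 0.533
coil (346.8, 161.9) axes mm [54.1 54.8] rect mm [54.2 51.3] 7.125016689300537 xyz [0.673  0.2113 0.02  ] reach 0.705
collar (389.6, 325.0) axes mm [42.5 43.1] rect mm [42.6 41. ] 90.0 xyz [0.429  0.1416 0.004 ] reach 0.452
plate (274.7, 213.8) axes mm [123.3 139.9] rect mm [111.7 106.9] 14.743562698364258 xyz [0.5974 0.3225 0.005 ] reach 0.679
choke (362.3, 356.7) axes mm [35.2 35.8] rect mm [34.  35.1] 45.0 xyz [0.3821 0.1826 0.013 ] reach 0.424
sink (282.4, 146.5) axes mm [51.6 65.5] rect mm [41.9 49.4] 90.0 xyz [0.7066 0.3096 0.018 ] reach 0.771
rack top [0.576 0.205 0.075]
rack top [0.669 0.112 0.075]
rack top [0.584 0.03  0.075]
rack top [0.501 0.125 0.075]
stand [0.463 0.295 0.02 ]
stand [0.406 0.243 0.02 ]
stand [0.361 0.274 0.02 ]
stand [0.41  0.355 0.02 ]
stand [0.502 0.409 0.02 ]
```

View pics/crop.png

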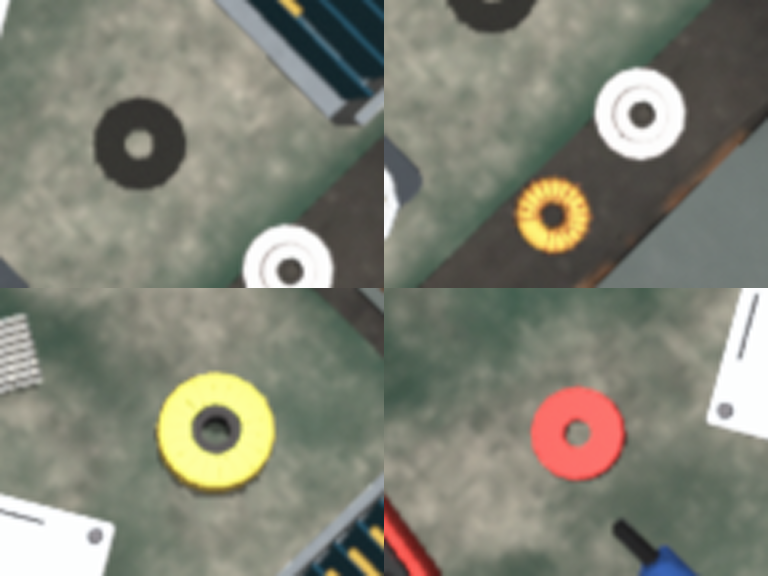

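The crop confirms it: black pad at (344,286), white steel collar with hub at (390,326), yellow coil with black bore at (347,162). The red ring is only a look-alike and the choke is the orange one. I'll turn the jaws to the 45° diagonal, parallel to the rack side, and go above the pad.

Request:
{"op": "send_rows", "data": {"plan": [[0,0,0,0,0.117],[0,0,0,0,0.117],[0,0,0,0,0.117],[0,-0.034,-0.0077,0,0],[0,-0.034,-0.0077,0,0],[0,-0.034,-0.0077,0,0],[0,-0.034,-0.0077,0,0],[0,-0.034,-0.0077,0,0],[0,-0.034,-0.0077,0,0],[0,-0.034,-0.0077,0,0],[0,-0.034,-0.0077,0,0],[0,-0.034,-0.0077,0,0],[0,-0.034,-0.0077,0,0],[0,-0.034,-0.0077,0,0],[0,-0.034,-0.0077,0,0],[0,0,0,0,0],[0,0,0,0,0]]}}

```text
time_s: 1.52
position: [0.4868, 0.2118, 0.2114]
tcp_rot: [[-0.705, 0.71, -0.001], [0.71, 0.705, 0.0], [0.001, -0.0, -1.0]]
force: [-0.7, 0.8, 0.4]
opening: 0.999
grasp_force: 0.0
```

```bash
python3 - <<'E'
from h import *
s=read_state(); print(s['time_s'],s['position'],s['tcp_rot'].round(3).tolist())
im,d=capture('wrist'); c=calibration('wrist'); cv2.imwrite('pics/w1.png',im); print(c)
for n,p in(('pad',(.4865,.2115,.009)),('stud',(.596,.321,.049)),('collar',(.429,.1416,.012))): print(n,proj(c,p))
# rack cards / rim heights from top depth
ct=calibration('top'); d=np.load('top_d.npy')
for q in((400,190),(430,225),(395,118),(408,132),(420,150),(385,125),(300,355),(240,295),(270,330)):
    z=d[q[1],q[0]]; print(q,(ct['rotation']@(np.array([(q[0]-ct['cx'])/ct['fx'],(q[1]-ct['cy'])/ct['fy'],1])*z)+ct['xyz']).round(3))
E
```

```text
1.5167 [0.48684831 0.21177821 0.21139589] [[-0.705, 0.71, -0.001], [0.71, 0.705, 0.0], [0.001, -0.0, -1.0]]
{'fx': 408.41120140183887, 'fy': 408.41120140183887, 'cx': 324.26348694707565, 'cy': 248.92431268724692, 'xyz': array([0.43146925, 0.2675795 , 0.38503009]), 'rotation': array([[ 0.70769073,  0.67826121,  0.1978271 ],
       [ 0.70652077, -0.67878954, -0.2001828 ],
       [-0.00149326,  0.28143647, -0.9595787 ]])}
pad [324.14076638 216.4628817 ]
stud [507.74654595 226.10470387]
collar [228.00162934 226.35713065]
(400, 190) [0.623 0.138 0.073]
(430, 225) [0.577 0.091 0.05 ]
(395, 118) [ 0.968  0.033 -0.759]
(408, 132) [ 0.931 -0.007 -0.772]
(420, 150) [0.698 0.097 0.   ]
(385, 125) [0.736 0.152 0.001]
(300, 355) [0.384 0.275 0.028]
(240, 295) [0.471 0.356 0.099]
(270, 330) [0.424 0.316 0.082]
```

View pics/w1.png

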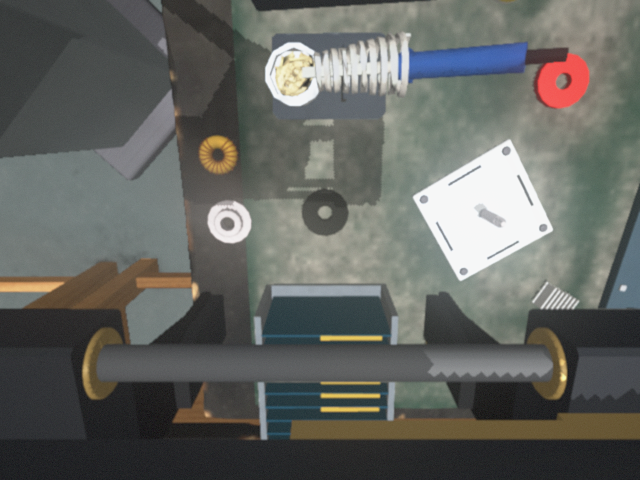

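The wrist view shows the pad at (325,212), the collar at (229,222), the choke at (218,154), and the plate centred near (484,209) with the stud on it. The back rim is low. Next I'll measure the pad and plate in several views.

```bash
cat > m2.py <<'E'
from h import *
f=lambda b: b.astype('uint8')*255
cw=dict(np.load('cw.npy',allow_pickle=True).item()) if 0 else calibration('wrist')
def circ(im,c,guess,R,z,mask,r):
    """mask blob outline cast to plane z, least-squares circle"""
    uv=proj(c,guess); h=blob(mask,uv,r)[:,0,:]
    P=np.array([ray(c,u,v,z)[:2] for u,v in h]); (x,y),rad=cv2.minEnclosingCircle((P*1000).astype('float32'))
    A=np.c_[2*P,np.ones(len(P))]; s=np.linalg.lstsq(A,(P**2).sum(1),rcond=None)[0]
    return s[:2].round(4),round(float(np.sqrt(s[2]+s[:2]@s[:2])*1000),1)
def plate(im,c,guess,r):
    V=im.min(2); uv=proj(c,guess); h=blob(f(V>150),uv,r)
    P=np.array([ray(c,u,v,.005)[:2] for u,v in h[:,0,:]],'float32'); R=cv2.minAreaRect(P*1000)
    return np.round(R[0],1),np.round(R[1],1),round(R[2],1)
if __name__=='__main__':
  for n,fn,r in(('top','top0',50),('side','side0',62),('wrist','w1',85)):
    im=cv2.imread(f'pics/{fn}.png'); c=calibration(n); mx=im.max(2).astype(int); mn=im.min(2).astype(int)
    print(n,'plate',plate(im,c,(.596,.321,.005),r))
    uv=proj(c,(.4865,.2115,.009)).astype(int); print(mx[uv[1]-30:uv[1]+30:2,uv[0]-2])
    for th in(65,80): print('pad',circ(im,c,(.4865,.2115,.009),22,.009,f(mx<th),{'top':19,'side':24,'wrist':30}[n]))
E
python3 m2.py
```

```text
top plate (array([594.3, 318.7]), array([103.8, 101.2]), 76.7)
[148 151 154 152 151 162 164 164 111  53  54  54  54  83 149 160 173 151
  62  55  55  54  65 134 136 138 145 152 154 157]
pad (array([0.4868, 0.2127]), 20.2)
pad (array([0.4865, 0.2128]), 20.9)
side plate (array([594.8, 318.3]), array([102.6, 103.2]), 76.5)
[ 78  78  81  92 106 116 131 138 139 133 130 118  73  67  63  59  88  72
  69  66  60 112 150 134 131 139 136 131 136 137]
pad (array([0.4945, 0.2168]), 18.2)
pad (array([0.4911, 0.2154]), 21.9)
wrist plate (array([605.3, 325.9]), array([120.2, 138.1]), 76.6)
[101  91  68  76  61  63  65  66  76  77 119 168 171 168 165 159 123  76
  87  87  86  85  86  86  96 160 172 170 168 163]
pad (array([0.4807, 0.2233]), 12.5)
pad (array([0.4811, 0.2203]), 17.3)
```

Request:
{"op": "send_rows", "data": {"plan": [[75,0.0007,0.0003,0.03,0],[75,0,0,0.035,0],[75,0,0,0.035,0],[75,0,0,0.035,0],[75,0,0,0.03,0],[75,0,0,0.015,0],[75,0,0,0.009,0],[75,0,0,0.006,0],[75,0,0,0,0],[75,0,0,0,0]]}}

```text
time_s: 2.4
position: [0.4861, 0.2148, 0.0174]
tcp_rot: [[-0.708, 0.706, 0.001], [0.706, 0.708, 0.0], [-0.001, 0.001, -1.0]]
force: [0.8, -0.1, -0.1]
opening: 0.707
grasp_force: 0.0
```

```bash
python3 - <<'E'
from h import *
for i in range(3):
    im,d=capture('wrist'); s=read_state(); print(s['position'].round(4),s['joint_positions'],s['qvel'].round(2))
c=calibration('wrist'); cv2.imwrite('pics/w2.png',im)
print(proj(c,(.4865,.2125,.009)), proj(c,s['position']))
E
```

```text
[0.4864 0.2147 0.0178] [ 1.17628041e+01  4.08306939e+01  1.03626043e+02  2.61405471e-03
  3.54228668e+01 -3.33132060e+01] [-0.19 -0.65 -0.    0.14 -0.14 -0.  ]
[0.4866 0.2146 0.018 ] [ 1.17482173e+01  4.08105781e+01  1.03624805e+02  4.10326737e-03
  3.54172507e+01 -3.33133262e+01] [-0.27 -0.21 -0.01 -0.01 -0.05 -0.01]
[0.4867 0.2145 0.018 ] [ 1.17337605e+01  4.08059575e+01  1.03628132e+02  2.45281003e-03
  3.54115521e+01 -3.33145385e+01] [-0.2  -0.01  0.11  0.01 -0.14  0.08]
[321.23436262 298.14852512] [324.40905393 303.43593259]
```

View pics/w2.png

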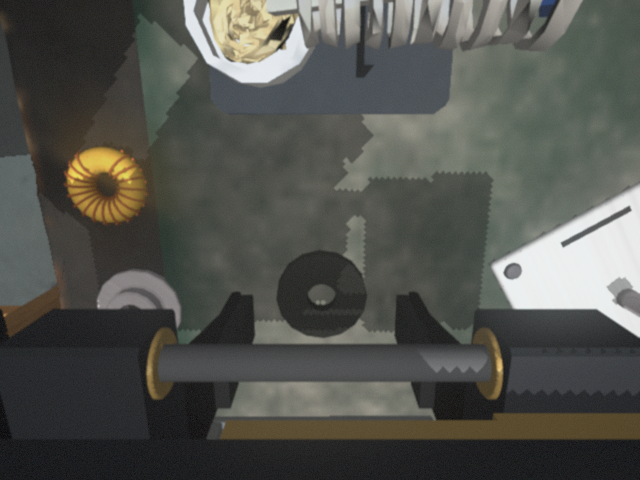

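The close wrist view shows the pad outline centred near (322,294), between the open fingers and clear of both. I'll cast it to the desk.

```bash
cat > tool.py <<'E'
from h import *
def tooldelta(s,p):
    """shift in tool axes from the measured TCP to world point p"""
    return (np.asarray(s['tcp_rot']).T@(np.asarray(p)-s['position'])).round(4)
E
python3 - <<'E'
from tool import *
im=cv2.imread('pics/w2.png'); c=calibration('wrist'); s=read_state(); mx=im.max(2)
h=blob((mx<58).astype('uint8')*255,(322,294),49); 
e=cv2.fitEllipse(h); print(e, ray(c,*e[0],.009), ray(c,322,293.5,.009))
print(ray(c,322,250,.009),ray(c,277,293,.009),ray(c,367,293,.009))
print(tooldelta(s,ray(c,322,293.5,.009)),s['time_s'],s['position'])
E
```

```text
((321.0832214355469, 293.1436462402344), (85.13774108886719, 89.56449127197266), 91.81068420410156) [0.484607   0.21429255 0.009     ] [0.48504961 0.21447413 0.009     ]
[0.46959025 0.22993766 0.009     ] [0.46956237 0.19933039 0.009     ] [0.5001759  0.22999069 0.009     ]
[ 0.0012 -0.0012  0.009 ] 2.55 [0.4866794  0.21446263 0.01802009]
```

Request:
{"op": "send_rows", "data": {"plan": [[75,0.0014,-0.0012,0.002,0],[75,0,0,0,0],[255,0,0,0,0],[255,0,0,0,0],[255,0,0,0,0],[255,0,0,0,0],[255,0,0,0,0],[255,0,0,0,0],[255,0,0,0,0]]}}

```text
time_s: 3.3
position: [0.4839, 0.2142, 0.0147]
tcp_rot: [[-0.708, 0.707, -0.0], [0.707, 0.708, -0.0], [0.0, -0.0, -1.0]]
force: [0.5, 0.6, -0.9]
opening: 0.261
grasp_force: 0.0
```

```bash
python3 - <<'E'
from h import *
im,d=capture('wrist'); s=read_state(); print(s['position'].round(4),s['opening'],s['grasp_force'])
cv2.imwrite('pics/w3.png',im[130:430,120:540])
E
```

```text
[0.4839 0.2142 0.0147] 0.21162687874226485 0.0
```

View pics/w3.png

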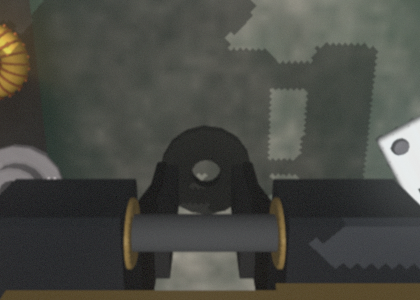

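The fingers seem to be passing over the pad, at (326,300) in the full frame, without touching it. I'll check heights in the depth picture before going on.

```bash
python3 - <<'E'
from h import *
im,d=capture('wrist'); s=read_state(); c=calibration('wrist'); print(s['position'].round(4),s['opening'],s['grasp_force'],s['force'])
np.save('w4d.npy',d); cv2.imwrite('pics/w4.png',im)
R,t=c['rotation'],c['xyz']; T=s['tcp_rot']
def P(u,v): z=d[v,u]; return T.T@(R@(np.array([(u-c['cx'])/c['fx'],(v-c['cy'])/c['fy'],1])*z)+t-s['position'])
for v in(265,280,290,295,300,310,320,330):
    print(v,[ (u,*(P(u,v)*1000).round(0).astype(int)) for u in range(276,390,9)])
E
```

```text
[0.4839 0.2143 0.0147] 0.16975176991756388 0.0 [-0.06243166 -0.31648865 -0.75738488]
265 [(276, np.int64(15), np.int64(-23), np.int64(12)), (285, np.int64(15), np.int64(-19), np.int64(12)), (294, np.int64(14), np.int64(-15), np.int64(13)), (303, np.int64(17), np.int64(-10), np.int64(6)), (312, np.int64(17), np.int64(-6), np.int64(5)), (321, np.int64(17), np.int64(-2), np.int64(5)), (330, np.int64(17), np.int64(3), np.int64(5)), (339, np.int64(17), np.int64(7), np.int64(6)), (348, np.int64(17), np.int64(11), np.int64(6)), (357, np.int64(14), np.int64(16), np.int64(12)), (366, np.int64(15), np.int64(20), np.int64(12)), (375, np.int64(15), np.int64(24), np.int64(11)), (384, np.int64(15), np.int64(29), np.int64(12))]
280 [(276, np.int64(7), np.int64(-24), np.int64(12)), (285, np.int64(7), np.int64(-19), np.int64(12)), (294, np.int64(10), np.int64(-14), np.int64(5)), (303, np.int64(10), np.int64(-10), np.int64(5)), (312, np.int64(9), np.int64(-6), np.int64(6)), (321, np.int64(9), np.int64(-2), np.int64(6)), (330, np.int64(10), np.int64(3), np.int64(5)), (339, np.int64(10), np.int64(7), np
[... 3394 characters left out ...]
9)), (384, np.int64(34), np.int64(14), np.int64(-85))]
330 [(276, np.int64(11), np.int64(-17), np.int64(-47)), (285, np.int64(9), np.int64(-14), np.int64(-44)), (294, np.int64(9), np.int64(-11), np.int64(-43)), (303, np.int64(-6), np.int64(-9), np.int64(-14)), (312, np.int64(-17), np.int64(-6), np.int64(6)), (321, np.int64(-16), np.int64(-2), np.int64(5)), (330, np.int64(-17), np.int64(3), np.int64(6)), (339, np.int64(-16), np.int64(7), np.int64(5)), (348, np.int64(0), np.int64(9), np.int64(-27)), (357, np.int64(9), np.int64(12), np.int64(-43)), (366, np.int64(9), np.int64(15), np.int64(-44)), (375, np.int64(11), np.int64(17), np.int64(-46)), (384, np.int64(35), np.int64(13), np.int64(-92))]
```

Depth shows the pad unmoved, and the fingertips at about tool z = -9 mm, which is well above it. That disagrees with finger_overhang, so I'll re-read the value, open the jaws and measure the tips again.

Request:
{"op": "send_rows", "data": {"plan": [[75,0,0,0,0],[75,0,0,0,0],[75,0,0,0,0],[75,0,0,0,0],[75,0,0,0,0],[75,0,0,0,0],[75,0,0,0,0],[75,0,0,0,0]]}}

```text
time_s: 4.07
position: [0.4839, 0.2142, 0.0147]
tcp_rot: [[-0.708, 0.707, -0.0], [0.707, 0.708, -0.0], [0.0, -0.0, -1.0]]
force: [-0.5, -0.0, -0.1]
opening: 0.665
grasp_force: 0.0
```

```bash
cat > tips.py <<'E'
from h import *
def tips(s,c,d):
    """finger points in the tool frame (mm) from the wrist depth: lowest front points per side"""
    v,u=np.mgrid[200:400,0:640]; z=d[200:400]; q=np.stack([(u-c['cx'])/c['fx']*z,(v-c['cy'])/c['fy']*z,z],-1)
    P=((q@c['rotation'].T+c['xyz']-s['position'])@s['tcp_rot'])*1000; P=P[(z>0)]
    for sg in(-1,1):
        k=P[(np.abs(P[:,0])<14)&(P[:,1]*sg>5)&(P[:,1]*sg<60)&(P[:,2]>-60)&(P[:,2]<3)]
        if len(k): print(sg,'n',len(k),'z max',np.percentile(k[:,2],[99,95]).round(1),'lowest pts',k[k[:,2]>np.percentile(k[:,2],96)].mean(0).round(1))
if __name__=='__main__':
    import rig
    print(type(rig.finger_overhang),rig.finger_overhang() if callable(rig.finger_overhang) else rig.finger_overhang)
    im,d=capture('wrist'); c=calibration('wrist'); s=read_state(); print(s['time_s'],s['position'].round(4),s['opening'],s['force'].round(1)); tips(s,c,d)
    cv2.imwrite('pics/w5.png',im)
E
python3 tips.py
```

```text
<class 'float'> 0.014
4.1167 [0.4839 0.2143 0.0147] 0.6810021416013632 [0.4 0.3 0.4]
-1 n 2248 z max [-11.7 -14.2] lowest pts [  5.6 -31.4 -12.3]
1 n 2258 z max [-11.6 -14.1] lowest pts [  5.9  31.4 -12.2]
```

```bash
python3 - <<'E'
from h import *
im,d=capture('wrist'); c=calibration('wrist'); s=read_state()
def P(u,v): z=d[v,u]; return ((c['rotation']@(np.array([(u-c['cx'])/c['fx'],(v-c['cy'])/c['fy'],1])*z)+c['xyz']-s['position'])@s['tcp_rot']*1000).round(0)
for q in((324,350),(324,362),(324,375),(70,315),(70,340),(70,380),(560,315),(560,340),(560,380),(324,430),(324,455),(150,360)): print(q,P(*q))
h=[(int(u),) for u in (0,)]
E
```

```text
(324, 350) [ 32.  -0. -96.]
(324, 362) [ 31.  -0. -98.]
(324, 375) [ 28.  -0. -99.]
(70, 315) [ 37. -57. -91.]
(70, 340) [  37.  -51. -101.]
(70, 380) [  31.  -49. -105.]
(560, 315) [ 37.  53. -90.]
(560, 340) [  37.   47. -100.]
(560, 380) [  31.   45. -105.]
(324, 430) [  23.   -0. -110.]
(324, 455) [  25.   -0. -118.]
(150, 360) [  33.  -34. -102.]
```

Request:
{"op": "send_rows", "data": {"plan": [[75,0,0,0.005,0],[75,0,0,0.005,0],[75,0,0,0.004,0],[75,0,0,0.002,0],[75,0,0,0,0],[75,0,0,0,0]]}}

```text
time_s: 4.67
position: [0.4837, 0.2142, -0.0016]
tcp_rot: [[-0.707, 0.707, -0.001], [0.707, 0.707, -0.0], [0.0, -0.001, -1.0]]
force: [0.7, 1.3, 0.2]
opening: 0.703
grasp_force: 0.0
```

```bash
python3 tips.py
```

```text
<class 'float'> 0.014
4.7167 [ 0.4839  0.2142 -0.0014] 0.7110427210371282 [ 0.8  0.3 -0.1]
-1 n 7718 z max [-2.7 -3.1] lowest pts [  3.7 -39.3  -2.8]
1 n 7683 z max [-2.7 -3.2] lowest pts [ 2.5 40.2 -2.8]
```

View pics/w5.png

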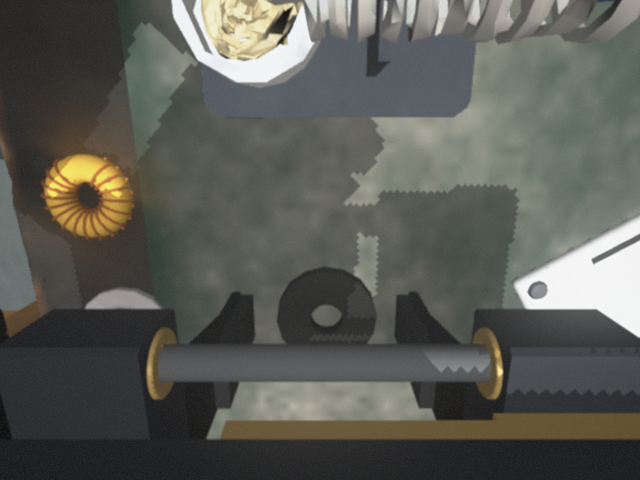

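The jaws straddle the pad, with its bore at (327,315). TCP is now at z = -1.4 mm with no contact force, so the tips do sit about 11 mm behind the TCP, at roughly z = 9 mm. I'll work from that measurement.

```bash
python3 - <<'E'
from tool import *
im=cv2.imread('pics/w5.png'); c=calibration('wrist'); s=read_state(); mx=im.max(2)
P=[ray(c,*q,.009) for q in((326,267),(278,313),(376,313))]; a,b,e=[p[:2] for p in P]
A=np.c_[2*np.array([a,b,e]),np.ones(3)]; q=np.linalg.solve(A,(np.array([a,b,e])**2).sum(1)); print('circle',q[:2],'r',np.sqrt(q[2]+q[:2]@q[:2]))
print('bore',ray(c,327,314,.009),'delta',tooldelta(s,[*q[:2],.009]),tooldelta(s,ray(c,327,314,.009)))
E
```

```text
circle [0.48474751 0.21497701] r 0.021402433716793456
bore [0.48496269 0.21476676 0.009     ] delta [-0.0001  0.0012 -0.0104] [-0.0004  0.0012 -0.0104]
```

Request:
{"op": "send_rows", "data": {"plan": [[75,0,0,0.003,0],[75,0,0,0.002,0],[75,0,0,0.0015,0],[75,0,0,0,0],[75,0,0,0,0]]}}

```text
time_s: 5.13
position: [0.4838, 0.2142, -0.0079]
tcp_rot: [[-0.708, 0.707, -0.0], [0.707, 0.708, -0.0], [0.0, -0.0, -1.0]]
force: [-0.2, -0.5, -0.1]
opening: 0.704
grasp_force: 0.0
```

Request:
{"op": "send_rows", "data": {"plan": [[255,0,0.001,0,0],[255,0,0,0,0],[255,0,0,0,0],[255,0,0,0,0],[255,0,0,0,0],[255,0,0,0,0]]}}

```text
time_s: 5.63
position: [0.4847, 0.215, -0.0077]
tcp_rot: [[-0.708, 0.707, 0.0], [0.707, 0.708, 0.0], [-0.0, 0.0, -1.0]]
force: [0.4, 0.2, -0.1]
opening: 0.491
grasp_force: 30.0
```

Pad gripped at 42.7 mm with 30 N. I'll lift it and stop short of the stud, so the wrist camera can measure the stud in the same frame used for the pad.

Request:
{"op": "send_rows", "data": {"plan": [[255,0,0,-0.01,0],[255,0,0,-0.025,0],[255,0,0,-0.03,0],[255,0,0,-0.03,0],[255,0,0.02,-0.01,0],[255,0,0.03,0,0],[255,0,0.02,0,0],[255,0,0,0,0],[255,0,0,0,0],[255,0,0,0,0]]}}

```text
time_s: 6.47
position: [0.5325, 0.2639, 0.0971]
tcp_rot: [[-0.708, 0.706, -0.002], [0.706, 0.708, -0.001], [0.001, -0.002, -1.0]]
force: [-1.0, 0.4, -0.5]
opening: 0.488
grasp_force: 30.0
```

```bash
cat > stud.py <<'E'
from tool import *
from m2 import plate
im,d=capture('wrist'); s=read_state(); c=calibration('wrist'); cv2.imwrite('pics/stud.png',im)
print(s['time_s'],s['position'].round(4),s['opening'],s['grasp_force'])
v,u=np.mgrid[0:300,0:640]; z=d[:300]; q=np.stack([(u-c['cx'])/c['fx']*z,(v-c['cy'])/c['fy']*z,z],-1)
W=q@c['rotation'].T+c['xyz']; near=(np.hypot(W[...,0]-.595,W[...,1]-.3185)<.03)&(z>0)
pl=near&(W[...,2]<.012); print('plate z',np.median(W[pl][:,2]),pl.sum())
k=near&(W[...,2]>.02); P=W[k]; print('stud pts',len(P),'ztop',P[:,2].max(),'u',u[k].min(),u[k].max(),'v',v[k].min(),v[k].max())
for a,b in((.015,.025),(.025,.035),(.035,.044)):
    kk=near&(W[...,2]>a)&(W[...,2]<b)
    if kk.sum()>10:
        Q=W[kk]; m=Q.mean(0); ray_=m-c['xyz']; h=ray_[:2]/np.linalg.norm(ray_[:2]); print(a,kk.sum(),m.round(4),'axis est',(m[:2]+h*.0039).round(4))
print('plate',plate(im,c,(.595,.3185,.005),110))
print('delta to stud',tooldelta(s,(.5945,.3185,s['position'][2])))
E
python3 stud.py
```

```text
6.5167 [0.5324 0.2637 0.097 ] 0.4874434172505953 29.999796892516315
plate z 0.005241356472835246 5295
stud pts 455 ztop 0.05085289541209553 u 443 470 v 254 281
0.015 90 [0.5892 0.3181 0.0202] axis est [0.5931 0.3181]
0.025 106 [0.5892 0.3182 0.0299] axis est [0.5931 0.3181]
0.035 122 [0.5896 0.3183 0.0397] axis est [0.5935 0.3183]
plate (array([592.7, 318. ]), array([99.5, 99.4]), 76.6)
delta to stud [-0.0052  0.0827 -0.0002]
```

Stud axis in the wrist frame is (0.593, 0.3182), and the plate centre and size (99.5 mm) agree with it. Moving above it.

Request:
{"op": "send_rows", "data": {"plan": [[255,-0.0011,0.02,0,0],[255,-0.0011,0.025,0,0],[255,-0.0011,0.025,0,0],[255,-0.0009,0.0114,0,0],[255,0,0,0,0],[255,0,0,0,0],[255,0,0,0,0],[255,0,0,0,0]]}}

```text
time_s: 7.18
position: [0.593, 0.3179, 0.0969]
tcp_rot: [[-0.707, 0.707, -0.002], [0.707, 0.707, -0.001], [0.001, -0.002, -1.0]]
force: [0.1, -0.1, -0.9]
opening: 0.483
grasp_force: 30.0
```

```bash
python3 - <<'E'
from tool import *
im,d=capture('wrist'); s=read_state(); c=calibration('wrist')
print(s['position'].round(4),s['force'].round(1),tooldelta(s,(.593,.3182,s['position'][2])))
v,u=np.mgrid[0:480,0:640]; z=d; q=np.stack([(u-c['cx'])/c['fx']*z,(v-c['cy'])/c['fy']*z,z],-1)
P=(q@c['rotation'].T+c['xyz']-s['position'])@s['tcp_rot']*1000
k=(z>0)&(abs(P[...,0])<32)&(abs(P[...,1])<25)&(abs(P[...,2]+1)<9); p=P[k]; print(len(p),p[:,0].max(),p[:,1].min(),p[:,1].max(),np.percentile(p[:,2],[5,50,95]))
h=cv2.convexHull(p[p[:,0]>0][:,:2].astype('float32'))[:,0]; A=np.c_[2*h,np.ones(len(h))]; t=np.linalg.lstsq(A,(h**2).sum(1),rcond=None)[0]; print('pad in hand mm',t[:2],np.sqrt(t[2]+t[:2]@t[:2]))
E
```

```text
[0.5933 0.3181 0.0971] [-0.1 -0.8 -0.4] [ 0.0003 -0.0001  0.    ]
149 19.767841330766036 -20.60159910774496 19.851710498565897 [-9.9159112  -9.19305189 -7.93281737]
pad in hand mm [-2.00127901  0.04036123] 21.77373973683755
```

```bash
cat > hand.py <<'E'
from tool import *
import sys
def inhand(ztop,rad):
    im,d=capture('wrist'); s=read_state(); c=calibration('wrist'); cv2.imwrite('pics/hand.png',im)
    v,u=np.mgrid[0:480,0:640]; z=d; q=np.stack([(u-c['cx'])/c['fx']*z,(v-c['cy'])/c['fy']*z,z],-1)
    P=(q@c['rotation'].T+c['xyz']-s['position'])@s['tcp_rot']*1000
    k=(z>0)&(abs(P[...,0])<rad+10)&(abs(P[...,1])<rad+1)&(abs(P[...,2]-ztop)<3); p=P[k]; print(len(p),np.percentile(p[:,2],[5,50,95]).round(1),'x',p[:,0].min(),p[:,0].max(),'y',p[:,1].min(),p[:,1].max())
    h=cv2.convexHull(p[p[:,0]>10][:,:2].astype('float32'))[:,0]; h=h[h[:,0]>11]; A=np.c_[2*h,np.ones(len(h))]; t=np.linalg.lstsq(A,(h**2).sum(1),rcond=None)[0]
    print('in hand mm',t[:2].round(2),'r',np.sqrt(t[2]+t[:2]@t[:2]).round(2),s['position'].round(4),'time',s['time_s'])
inhand(float(sys.argv[1]),float(sys.argv[2]))
E
python3 hand.py -16.7 22
```

```text
5535 [-18.1 -17.1 -15.6] x -11.61873402106147 20.12791560456669 y -22.96944439668931 22.931293491698757
in hand mm [-1.35 -0.06] r 21.47 [0.5936 0.3183 0.0972] time 7.2833
```

Pad sits about 1.5 mm off in tool x. I'll correct that, then lower to just below the stud tip and check force.

Request:
{"op": "send_rows", "data": {"plan": [[255,0.0018,-0.0005,0.015,0],[255,0,0,0.02,0],[255,0,0,0.012,0],[255,0,0,0.005,0],[255,0,0,0,0],[255,0,0,0.004,0],[255,0,0,0.004,0],[255,0,0,0.004,0],[255,0,0,0,0]]}}

```text
time_s: 8.03
position: [0.5927, 0.3199, 0.0329]
tcp_rot: [[-0.708, 0.707, -0.001], [0.707, 0.708, -0.0], [0.0, -0.001, -1.0]]
force: [0.9, 0.1, -0.9]
opening: 0.49
grasp_force: 30.0
```

Request:
{"op": "send_rows", "data": {"plan": [[255,0,0,0.005,0],[255,0,0,0.005,0],[255,0,0,0.005,0],[255,0,0,0.005,0],[255,0,0,0.005,0],[255,0,0,0.003,0],[255,0,0,0.003,0],[255,0,0,0,0],[255,0,0,0,0]]}}

```text
time_s: 8.78
position: [0.5929, 0.32, 0.002]
tcp_rot: [[-0.708, 0.707, -0.0], [0.707, 0.708, -0.0], [0.0, -0.0, -1.0]]
force: [0.3, -0.6, -0.3]
opening: 0.486
grasp_force: 30.0
```

Request:
{"op": "send_rows", "data": {"plan": [[255,0,0,0.002,0],[255,0,0,0.001,0],[255,0,0,0.001,0],[255,0,0,0,0],[255,0,0,0.001,0],[255,0,0,0,0],[255,0,0,0,0]]}}

```text
time_s: 9.37
position: [0.5931, 0.3201, -0.0026]
tcp_rot: [[-0.708, 0.707, 0.0], [0.707, 0.708, 0.0], [-0.0, 0.0, -1.0]]
force: [-1.0, 0.4, -0.2]
opening: 0.489
grasp_force: 30.0
```

Request:
{"op": "send_rows", "data": {"plan": [[255,0,0,0.0006,0],[255,0,0,0,0],[255,0,0,0.0006,0],[255,0,0,0,0],[255,0,0,0,0]]}}

```text
time_s: 9.78
position: [0.5931, 0.3201, -0.0027]
tcp_rot: [[-0.708, 0.707, 0.0], [0.707, 0.708, 0.0], [-0.0, 0.0, -1.0]]
force: [-1.6, -0.2, 7.1]
opening: 0.486
grasp_force: 30.0
```

Contact at 7 N with z as expected, so the pad is on the plate. Releasing and rising.

Request:
{"op": "send_rows", "data": {"plan": [[75,0,0,-0.0008,0],[75,0,0,0,0],[75,0,0,0,0],[75,0,0,0,0],[75,0,0,0,0],[75,0,0,-0.01,0],[75,0,0,-0.025,0],[75,0,0,-0.035,0],[75,0,0,-0.035,0],[30,0,-0.005,-0.02,0],[30,0,0,0,0],[30,0,0,0,0]]}}

```text
time_s: 10.78
position: [0.5903, 0.3168, 0.1242]
tcp_rot: [[-0.707, 0.707, 0.004], [0.707, 0.707, 0.001], [-0.002, 0.003, -1.0]]
force: [-0.0, 0.6, 0.1]
opening: 0.836
grasp_force: 0.0
```

```bash
python3 - <<'E'
from h import *
im,d=capture('wrist'); s=read_state(); c=calibration('wrist'); print(s['time_s'],s['position'].round(4),s['joint_positions'].round(1))
v,u=np.mgrid[0:480,0:640]; z=d; q=np.stack([(u-c['cx'])/c['fx']*z,(v-c['cy'])/c['fy']*z,z],-1); W=q@c['rotation'].T+c['xyz']
k=(z>0)&(abs(W[...,2]-.014)<.0025)&(np.hypot(W[...,0]-.593,W[...,1]-.319)<.035)&(im.max(2)<110); p=W[k]; print(k.sum(),p.min(0).round(4),p.max(0).round(4),np.percentile(p[:,2],[10,50,90]).round(4))
h=cv2.convexHull((p[:,:2]*1000).astype('float32')); print('pad on plate',cv2.minEnclosingCircle(h))
print('coil px',proj(c,(.672,.212,.02)))
E
```

```text
10.8333 [0.5892 0.3164 0.1223] [ 18.7  39.3  79.8   0.   60.9 -26.3]Traceback (most recent call last):
  File "<stdin>", line 4, in <module>
    return umr_minimum(a, axis, None, out, keepdims, initial, where)
ValueError: zero-size array to reduction operation minimum which has no identity
```

Request:
{"op": "send_rows", "data": {"plan": [[0,-0.03,-0.004,0,0],[0,-0.035,-0.004,0,0],[0,-0.035,-0.004,0,0],[0,-0.031,-0.003,0,0],[0,0,0,0,0.12],[0,0,0,0,0.12],[0,0,0,0,0.12],[0,0,0,0,0.12],[0,0,0,0,0.12],[0,0,0,0,0.12],[0,0,0,0,0.12],[0,0,0,0,0.12],[0,0,0,0,0.12],[0,0,0,0,0.12],[0,0,0,0,0.12],[0,0,0,0,0.12],[0,0,0,0,0.12],[0,0,0,0,0.01],[0,0,0,0,0],[0,0,0,0,0]]}}

```text
time_s: 12.5
position: [0.6708, 0.2132, 0.1205]
tcp_rot: [[0.704, 0.71, -0.002], [0.71, -0.704, -0.0], [-0.002, -0.001, -1.0]]
force: [0.3, -0.1, -1.1]
opening: 0.998
grasp_force: 0.0
```

```bash
cat > find.py <<'E'
from tool import *
def pts(name):
    im,d=capture(name); s=read_state(); c=calibration(name)
    v,u=np.mgrid[0:480,0:640]; q=np.stack([(u-c['cx'])/c['fx']*d,(v-c['cy'])/c['fy']*d,d],-1)
    return im,d,s,c,q@c['rotation'].T+c['xyz']
def ring(W,d,g,rad,z,tol=.003,extra=None):
    k=(d>0)&(abs(W[...,2]-z)<tol)&(np.hypot(W[...,0]-g[0],W[...,1]-g[1])<rad*1.6)
    if extra is not None: k&=extra
    p=W[k]; h=cv2.convexHull((p[:,:2]*1000).astype('float32'))
    h=h[:,0]; A=np.c_[2*h,np.ones(len(h))]; t=np.linalg.lstsq(A,(h**2).sum(1),rcond=None)[0]
    print(len(p),'centre',t[:2].round(1),'r',np.sqrt(t[2]+t[:2]@t[:2]).round(1),'mec',cv2.minEnclosingCircle(h),'z',np.median(p[:,2]).round(4))
    return t[:2]/1000
E
python3 - <<'E'
from find import *
im,d,s,c,W=pts('wrist'); print(s['time_s'],s['position'].round(4),s['tcp_rot'].round(3).tolist()); cv2.imwrite('pics/coil.png',im)
print('coil px',proj(c,(.671,.213,.02)))
a=ring(W,d,(.671,.213),.028,.02); print(tooldelta(s,(*a,s['position'][2])))
im,d,s,c,W=pts('top'); ring(W,d,(.5945,.3187),.022,.014,.003,im.max(2)<110)
E
```

```text
12.55 [0.671  0.2132 0.1208] [[0.705, 0.71, -0.002], [0.71, -0.705, -0.0], [-0.001, -0.001, -1.0]]
coil px [324.17044275 244.2243415 ]
4319 centre [675.1 211.6] r 27.3 mec ((675.2242431640625, 211.6432342529297), 27.653541564941406) z 0.0206
[ 0.0017  0.0041 -0.    ]
428 centre [594.8 317.3] r 20.5 mec ((594.671630859375, 317.4468688964844), 20.919288635253906) z 0.0129
```

Request:
{"op": "send_rows", "data": {"plan": [[35,0.0017,0.004,0.02,0],[35,0,0,0.03,0],[35,0,0,0.03,0],[35,0,0,0.02,0],[35,0,0,0,0],[35,0,0,0,0]]}}

```text
time_s: 13.1
position: [0.6745, 0.2115, 0.0206]
tcp_rot: [[0.706, 0.709, -0.003], [0.709, -0.706, -0.0], [-0.002, -0.002, -1.0]]
force: [0.3, -0.4, 1.0]
opening: 0.867
grasp_force: 0.0
```

```bash
python3 - <<'E'
from find import *
from tips import tips
im,d,s,c,W=pts('wrist'); print(s['time_s'],s['position'].round(4),s['tcp_rot'].round(3).tolist()); cv2.imwrite('pics/coil2.png',im)
a=ring(W,d,(.674,.212),.028,.02); print(tooldelta(s,(*a,s['position'][2]))); tips(s,c,d)
E
```

```text
13.15 [0.6761 0.2118 0.0223] [[0.706, 0.708, 0.001], [0.708, -0.706, 0.0], [0.001, 0.0, -1.0]]
8045 centre [676.3 211.6] r 28.0 mec ((676.1753540039062, 211.42166137695312), 28.314422607421875) z 0.0219
[-0.      0.0002  0.    ]
-1 n 4849 z max [2.1 1.4] lowest pts [  0.8 -14.7   1.9]
1 n 4901 z max [2.1 1.4] lowest pts [ 1.1 14.5  1.9]
```

View pics/coil2.png

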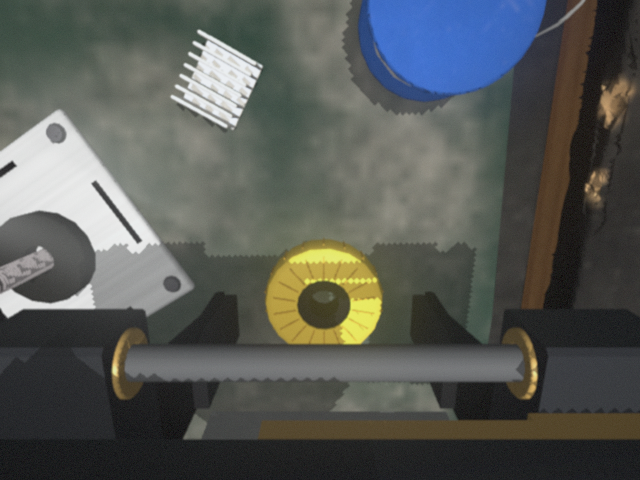

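The coil at (324,298) is centred between the jaws, and the pad lies flat around the stud at left (45,257). Going down to grasp.

Request:
{"op": "send_rows", "data": {"plan": [[35,0,0,0.01,0],[35,0,0,0.01,0],[35,0,0,0.006,0],[35,0,0,0.002,0],[35,0,0,0,0],[35,0,0,0,0],[255,0,0,0,0],[255,0,0,0,0],[255,0,0,0,0],[255,0,0,0,0],[255,0,0,0,0],[255,0,0,0,0],[255,0,0,0,0]]}}

```text
time_s: 14.23
position: [0.6756, 0.2118, -0.0058]
tcp_rot: [[0.706, 0.708, 0.0], [0.708, -0.706, 0.0], [0.0, -0.0, -1.0]]
force: [-0.5, 0.1, 2.4]
opening: 0.631
grasp_force: 30.0
```

Request:
{"op": "send_rows", "data": {"plan": [[255,0,0,-0.008,0],[255,0,0,-0.02,0],[255,0,0,-0.03,0],[255,0,0,-0.03,0],[255,0.005,-0.01,-0.022,0],[255,0.006,-0.02,0,0],[255,0.006,-0.02,0,0],[255,0,0,0,0],[255,0,0,0,0],[255,0,0,0,0]]}}

```text
time_s: 15.07
position: [0.652, 0.2587, 0.1036]
tcp_rot: [[0.706, 0.708, -0.0], [0.708, -0.706, -0.001], [-0.001, 0.0, -1.0]]
force: [0.1, 0.8, -2.0]
opening: 0.632
grasp_force: 30.0
```

```bash
python3 stud.py; python3 hand.py -14.2 28
```

```text
15.1167 [0.6523 0.2583 0.1035] 0.629171713272023 29.999175611883402
plate z 0.00575425899334725 2587
stud pts 437 ztop 0.05068938690188815 u 177 204 v 243 269
0.015 832 [0.5972 0.3186 0.0159] axis est [0.5933 0.3188]
0.025 106 [0.5974 0.3178 0.03  ] axis est [0.5935 0.3179]
0.035 103 [0.5971 0.3174 0.0398] axis est [0.5932 0.3176]
plate (array([603.8, 322.8]), array([113.1, 118.4]), 76.5)
delta to stud [ 0.0018 -0.0834 -0.    ]
734 [-16.9 -14.4 -11.6] x -8.991435216837894 27.251778849797223 y -28.923201182488917 28.817247467214184
in hand mm [-1.25  0.41] r 28.25 [0.6525 0.2581 0.1035] time 15.1667
```

```bash
python3 hand.py -25.8 28
```

```text
8353 [-27.3 -26.1 -24.1] x -28.52223985680867 26.623610692243172 y -28.961815901027407 28.964951873140297
in hand mm [-0.68  0.6 ] r 27.12 [0.6525 0.2581 0.1035] time 15.2167
```

Request:
{"op": "send_rows", "data": {"plan": [[255,0.0004,-0.02,0,0],[255,0.0004,-0.025,0,0],[255,0.0004,-0.025,0,0],[255,0.0002,-0.0142,0,0],[255,0,0,0,0],[255,0,0,0,0],[255,0,0,0,0],[255,0,0,0,0],[255,0,0,0,0]]}}

```text
time_s: 15.97
position: [0.5946, 0.3186, 0.1039]
tcp_rot: [[0.707, 0.707, 0.001], [0.707, -0.707, -0.0], [0.001, 0.001, -1.0]]
force: [0.8, 0.0, -1.4]
opening: 0.633
grasp_force: 30.0
```

Request:
{"op": "send_rows", "data": {"plan": [[255,-0.0005,-0.0005,0.015,0],[255,0,0,0.025,0],[255,0,0,0.012,0],[255,0,0,0.004,0],[255,0,0,0,0],[255,0,0,0.004,0],[255,0,0,0.004,0],[255,0,0,0.004,0],[255,0,0,0,0]]}}

```text
time_s: 16.72
position: [0.5926, 0.3194, 0.0356]
tcp_rot: [[0.706, 0.708, -0.0], [0.708, -0.706, -0.0], [-0.0, -0.0, -1.0]]
force: [-0.0, -0.2, -2.6]
opening: 0.631
grasp_force: 30.0
```

Request:
{"op": "send_rows", "data": {"plan": [[255,0,0,0.005,0],[255,0,0,0.005,0],[255,0,0,0.005,0],[255,0,0,0.005,0],[255,0,0,0.003,0],[255,0,0,0.002,0],[255,0,0,0,0],[255,0,0,0.001,0],[255,0,0,0,0],[255,0,0,0,0]]}}

```text
time_s: 17.55
position: [0.593, 0.3195, 0.01]
tcp_rot: [[0.706, 0.708, 0.0], [0.708, -0.706, 0.0], [0.0, 0.0, -1.0]]
force: [0.3, -0.1, -2.8]
opening: 0.633
grasp_force: 30.0
```

Request:
{"op": "send_rows", "data": {"plan": [[255,0,0,0.001,0],[255,0,0,0,0],[255,0,0,0.0007,0],[255,0,0,0,0],[255,0,0,0.0004,0],[255,0,0,0,0],[255,0,0,0,0]]}}

```text
time_s: 18.13
position: [0.5929, 0.3195, 0.0082]
tcp_rot: [[0.706, 0.708, 0.0], [0.708, -0.706, 0.0], [0.0, 0.0, -1.0]]
force: [-0.9, -0.2, 1.4]
opening: 0.636
grasp_force: 30.0
```

The coil rests on the pad: z is as expected and the load has come off the hand. Releasing, rising, then turning back for the collar.

Request:
{"op": "send_rows", "data": {"plan": [[35,0,0,0,0],[35,0,0,0,0],[35,0,0,0,0],[35,0,0,0,0],[35,0,0,0,0],[35,0,0,-0.01,0],[35,0,0,-0.025,0],[35,0,0,-0.035,0],[35,0,0,-0.035,0],[35,0,0,-0.02,0],[35,0,0,0,0],[35,0,0,0,0]]}}

```text
time_s: 19.13
position: [0.5939, 0.3199, 0.1352]
tcp_rot: [[0.706, 0.708, 0.004], [0.708, -0.706, 0.001], [0.004, 0.002, -1.0]]
force: [-0.1, -0.2, -0.2]
opening: 0.863
grasp_force: 0.0
```

Request:
{"op": "send_rows", "data": {"plan": [[35,0,0,0,-0.12],[35,0,0,0,-0.12],[35,0,0,0,-0.12],[35,0,0,0,-0.12],[35,0,0,0,-0.12],[35,0,0,0,-0.12],[35,0,0,0,-0.12],[35,0,0,0,-0.12],[35,0,0,0,-0.12],[35,0,0,0,-0.12],[35,0,0,0,-0.12],[35,0,0,0,-0.12],[35,0,0,0,-0.12],[35,0,0,0,-0.01],[35,0,0,0,0]]}}

```text
time_s: 20.38
position: [0.5917, 0.3191, 0.1311]
tcp_rot: [[-0.706, 0.708, -0.003], [0.709, 0.706, -0.001], [0.001, -0.003, -1.0]]
force: [0.1, 0.1, -0.1]
opening: 0.864
grasp_force: 0.0
```

Request:
{"op": "send_rows", "data": {"plan": [[110,-0.0012,-0.02,0,0],[110,-0.0012,-0.035,0,0],[110,-0.0012,-0.035,0,0],[110,-0.0012,-0.035,0,0],[110,-0.0012,-0.035,0,0],[110,-0.0012,-0.035,0,0],[110,-0.0012,-0.03,0,0],[110,-0.0009,-0.0152,0,0],[110,0,0,0,0],[110,0,0,0,0]]}}

```text
time_s: 21.22
position: [0.4295, 0.1426, 0.1327]
tcp_rot: [[-0.705, 0.709, -0.0], [0.709, 0.705, 0.0], [0.0, 0.0, -1.0]]
force: [0.1, 0.2, 0.9]
opening: 0.57
grasp_force: 0.0
```

```bash
cat > col.py <<'E'
from find import *
from tips import tips
im,d,s,c,W=pts('wrist'); print(s['time_s'],s['position'].round(4),s['tcp_rot'].round(3).tolist(),s['opening']); cv2.imwrite('pics/col.png',im)
g=(.428,.143)
a=ring(W,d,g,.021,.004,.002,im.min(2)>140); print('flange',tooldelta(s,(*a,s['position'][2])))
a=ring(W,d,g,.013,.012,.002,im.min(2)>120); print('hub',tooldelta(s,(*a,s['position'][2]))); tips(s,c,d)
E
python3 col.py; python3 - <<'E'
from find import *
im,d,s,c,W=pts('top'); ring(W,d,(.5945,.3187),.028,.034,.003); cv2.imwrite('pics/top2.png',im)
E
```

```text
21.2667 [0.4307 0.1431 0.1329] [[-0.706, 0.708, 0.002], [0.708, 0.706, 0.0], [-0.001, 0.001, -1.0]] 0.5652697443485858
1252 centre [429.2 142.7] r 20.7 mec ((429.4256896972656, 142.64906311035156), 21.43571662902832) z 0.0045
flange [ 0.0008 -0.0014 -0.    ]
660 centre [428.9 143.1] r 12.8 mec ((428.8973388671875, 142.99655151367188), 13.10926628112793) z 0.0124
hub [ 0.0013 -0.0013 -0.    ]
-1 n 2143 z max [-11.6 -14. ] lowest pts [  5.5 -27.3 -12.2]
1 n 2144 z max [-11.5 -14.4] lowest pts [  5.9  27.5 -12.2]
730 centre [592.  318.1] r 26.5 mec ((592.1162719726562, 318.2145080566406), 26.984155654907227) z 0.0326
```

Request:
{"op": "send_rows", "data": {"plan": [[110,0.001,-0.0013,0.02,0],[110,0,0,0.03,0],[110,0,0,0.03,0],[110,0,0,0.025,0],[110,0,0,0.008,0],[110,0,0,0,0],[110,0,0,0,0]]}}

```text
time_s: 21.9
position: [0.4287, 0.1432, 0.0196]
tcp_rot: [[-0.708, 0.706, 0.0], [0.706, 0.708, 0.0], [0.0, 0.0, -1.0]]
force: [0.1, -1.1, 0.3]
opening: 0.567
grasp_force: 0.0
```

```bash
python3 col.py
```

```text
21.95 [0.4291 0.1432 0.0203] [[-0.708, 0.706, 0.002], [0.706, 0.708, 0.0], [-0.001, 0.001, -1.0]] 0.5677656687302184
2517 centre [428.5 142. ] r 21.0 mec ((428.7921447753906, 141.74180603027344), 21.722270965576172) z 0.0051
flange [-0.0004 -0.0012 -0.    ]
1513 centre [428.1 142.3] r 12.9 mec ((428.2062683105469, 142.4405059814453), 13.13786506652832) z 0.0129
hub [ 0.0001 -0.0013 -0.    ]
-1 n 2139 z max [-11.3 -14.1] lowest pts [  5.3 -27.4 -12. ]
1 n 2149 z max [-11.6 -14.1] lowest pts [  5.4  27.2 -12.1]
```

View pics/col.png

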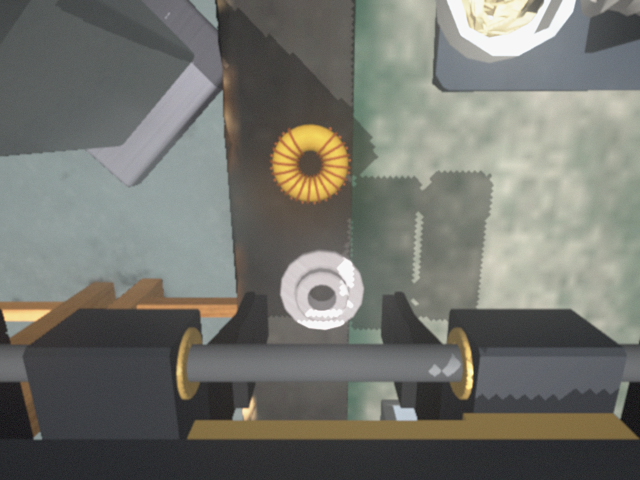

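The collar at (322,290) is centred between the jaws, and the choke at (311,163) is well clear. Descending to the hub and gripping.

Request:
{"op": "send_rows", "data": {"plan": [[110,0,-0.0012,0.01,0],[110,0,0,0.009,0],[110,0,0,0.004,0],[110,0,0,0.0015,0],[110,0,0,0,0],[110,0,0,0,0],[110,0,0,0,0]]}}

```text
time_s: 22.53
position: [0.4274, 0.1419, -0.0044]
tcp_rot: [[-0.708, 0.707, 0.001], [0.707, 0.708, 0.0], [-0.0, 0.0, -1.0]]
force: [-0.5, -1.1, 0.5]
opening: 0.568
grasp_force: 0.0
```

Request:
{"op": "send_rows", "data": {"plan": [[255,0,0,0,0],[255,0,0,0,0],[255,0,0,0,0],[255,0,0,0,0],[255,0,0,0,0],[255,0,0,0,0],[255,0,0,0,0]]}}

```text
time_s: 23.12
position: [0.4272, 0.1419, -0.0047]
tcp_rot: [[-0.707, 0.707, 0.0], [0.707, 0.707, 0.0], [-0.0, 0.0, -1.0]]
force: [-0.2, 0.1, 1.0]
opening: 0.273
grasp_force: 30.0
```

Request:
{"op": "send_rows", "data": {"plan": [[255,0,0,-0.01,0],[255,0,0,-0.025,0],[255,0,0,-0.03,0],[255,0,0,-0.03,0],[255,0,0.01,-0.015,0],[255,0.002,0.03,0,0],[255,0.002,0.035,0,0],[255,0.002,0.035,0,0],[255,0.001,0.03,0,0],[255,0,0.02,0,0],[255,0,0,0,0],[255,0,0,0,0],[255,0,0,0,0]]}}

```text
time_s: 24.2
position: [0.5336, 0.2594, 0.1051]
tcp_rot: [[-0.708, 0.707, -0.003], [0.707, 0.708, -0.001], [0.001, -0.003, -1.0]]
force: [-0.4, -0.0, -0.5]
opening: 0.274
grasp_force: 30.0
```

```bash
sed -i 's/W\[...,2\]>.02)/W[...,2]>.037)/; s/(.015,.025),(.025,.035),(.035,.044)/(.037,.041),(.040,.044)/' stud.py; python3 stud.py; python3 hand.py -8.7 21 ; python3 - <<'E'
from find import *
im,d,s,c,W=pts('wrist')
ring(W,d,(.593,.3182),.028,.034,.003,(im.min(2)<120)&(im.max(2)>120))
P=(W-s['position'])@s['tcp_rot']*1000
k=(d>0)&(abs(P[...,2]+16.7)<2)&(np.hypot(P[...,0],P[...,1])<16); p=P[k]; print('hub',len(p),p.min(0),p.max(0))
E
```

```text
24.25 [0.5335 0.2591 0.1051] 0.27335382138416103 29.999926351447357
plate z 0.005389601391313392 474
stud pts 259 ztop 0.05110257329956344 u 435 471 v 252 270
0.037 52 [0.5893 0.3177 0.0392] axis est [0.5932 0.3178]
0.04 60 [0.5902 0.3177 0.0421] axis est [0.5941 0.3179]
plate (array([593.5, 320.9]), array([106.2, 100.4]), 76.5)
delta to stud [-0.0012  0.0851 -0.0002]
2077 [-10.9  -9.2  -7.1] x -16.053786828409 21.230241577638743 y -19.91920097337422 20.74973495003359
in hand mm [0.7  0.16] r 20.38 [0.5336 0.259  0.1051] time 24.3
1545 centre [591.1 318.4] r 26.7 mec ((591.510986328125, 318.1376647949219), 27.48389434814453) z 0.034
hub 1963 [-11.59468412 -13.01264456 -18.69276741] [ 13.33511455  13.15078501 -14.71239376]
```

Request:
{"op": "send_rows", "data": {"plan": [[255,-0.0002,0.02,0,0],[255,-0.0002,0.025,0,0],[255,-0.0002,0.025,0,0],[255,0,0.0138,0,0],[255,0,0,0,0],[255,0,0,0,0],[255,0,0,0,0],[255,0,0,0,0],[255,0,0,0,0]]}}

```text
time_s: 25.1
position: [0.594, 0.318, 0.1052]
tcp_rot: [[-0.707, 0.707, -0.001], [0.707, 0.707, -0.001], [0.001, -0.001, -1.0]]
force: [0.5, -0.1, -0.5]
opening: 0.272
grasp_force: 30.0
```

Request:
{"op": "send_rows", "data": {"plan": [[255,0.0004,-0.001,0.015,0],[255,0,0,0.025,0],[255,0,0,0.012,0],[255,0,0,0.005,0],[255,0,0,0,0],[255,0,0,0.003,0],[255,0,0,0.003,0],[255,0,0,0.003,0],[255,0,0,0,0],[255,0,0,0,0]]}}

```text
time_s: 25.93
position: [0.594, 0.3186, 0.0395]
tcp_rot: [[-0.708, 0.707, 0.0], [0.707, 0.708, 0.0], [-0.0, 0.0, -1.0]]
force: [-0.6, -0.3, -0.2]
opening: 0.274
grasp_force: 30.0
```

Request:
{"op": "send_rows", "data": {"plan": [[255,0,0,0.003,0],[255,0,0,0.003,0],[255,0,0,0.002,0],[255,0,0,0,0],[255,0,0,0.001,0],[255,0,0,0,0],[255,0,0,0.0006,0],[255,0,0,0,0],[255,0,0,0,0]]}}

```text
time_s: 26.68
position: [0.594, 0.3185, 0.0297]
tcp_rot: [[-0.707, 0.707, 0.0], [0.707, 0.707, 0.0], [-0.0, 0.0, -1.0]]
force: [-0.7, -0.3, -0.7]
opening: 0.278
grasp_force: 30.0
```

Request:
{"op": "send_rows", "data": {"plan": [[255,0,0,0.0004,0],[255,0,0,0,0],[255,0,0,0.0004,0],[255,0,0,0,0],[255,0,0,0,0]]}}

```text
time_s: 27.1
position: [0.5941, 0.3185, 0.0293]
tcp_rot: [[-0.708, 0.707, 0.0], [0.707, 0.708, 0.0], [-0.0, 0.0, -1.0]]
force: [-0.6, 0.1, 2.3]
opening: 0.28
grasp_force: 30.0
```

The collar touches down on the coil at the expected height. Releasing and rising clear.

Request:
{"op": "send_rows", "data": {"plan": [[110,0,0,0,0],[110,0,0,0,0],[110,0,0,0,0],[110,0,0,0,0],[110,0,0,0,0],[110,0,0,-0.01,0],[110,0,0,-0.025,0],[110,0,0,-0.03,0],[110,0,0,-0.03,0],[110,0,-0.01,-0.015,0],[110,0,-0.03,0,0],[110,0,-0.035,0,0],[110,0,-0.03,0,0],[110,0,0,0,0],[110,0,0,0,0]]}}

```text
time_s: 28.35
position: [0.5187, 0.2434, 0.1397]
tcp_rot: [[-0.707, 0.708, -0.0], [0.708, 0.707, 0.0], [0.0, -0.0, -1.0]]
force: [0.0, 0.7, 0.6]
opening: 0.565
grasp_force: 0.0
```

```bash
python3 - <<'E'
from find import *
im,d,s,c,W=pts('top'); print(s['time_s'],s['position'],s['force'])
ring(W,d,(.5935,.318),.013,.046,.003); ring(W,d,(.5935,.318),.028,.034,.002)
b,e,_,cs,_=pts('side'); u,v=proj(cs,(.594,.318,.03)).astype(int)
x,y=proj(c,(.594,.318,.03)).astype(int)
r=lambda i,u,v: cv2.resize(i[v-50:v+50,u-66:u+66],None,fx=3,fy=3,interpolation=cv2.INTER_CUBIC)
cv2.imwrite('pics/end.png',np.hstack([r(im,x,y),r(b,u,v)]))
E
```

```text
28.4 [0.52046327 0.24419209 0.13986276] [ 0.7436333   0.6558132  -0.94205111]Traceback (most recent call last):
  File "<stdin>", line 3, in <module>
  File "find.py", line 10, in ring
    h=h[:,0]; A=np.c_[2*h,np.ones(len(h))]; t=np.linalg.lstsq(A,(h**2).sum(1),rcond=None)[0]
      ~^^^^^
TypeError: 'NoneType' object is not subscriptable
```

```bash
python3 - <<'E'
from find import *
r=lambda i,u,v: cv2.resize(cv2.copyMakeBorder(i,70,70,70,70,0)[v+20:v+120,u+4:u+136],None,fx=3,fy=3,interpolation=cv2.INTER_CUBIC)
o=[]
for n in('wrist','side'):
    im,d,s,c,W=pts(n); o.append(r(im,*proj(c,(.594,.318,.03)).astype(int)))
    for a in((.013,.046),(.021,.038),(.028,.034)):
        try: ring(W,d,(.5935,.318),*a,.002)
        except TypeError: print(n,a,'none')
cv2.imwrite('pics/end.png',np.hstack(o))
E
```

```text
892 centre [594.4 319.2] r 12.9 mec ((594.4850463867188, 319.1009216308594), 13.398163795471191) z 0.0462
1541 centre [592.3 318.7] r 22.4 mec ((591.5116577148438, 318.60369873046875), 24.044580459594727) z 0.0383
1654 centre [592.2 318.9] r 27.0 mec ((592.256103515625, 318.8701171875), 27.438217163085938) z 0.034
140 centre [595.6 317.9] r 12.6 mec ((594.9140014648438, 318.0442199707031), 13.297810554504395) z 0.0452
238 centre [595.5 317.8] r 20.6 mec ((595.1519775390625, 317.7543640136719), 21.275922775268555) z 0.0372
239 centre [593.6 317.9] r 26.1 mec ((594.1258544921875, 318.74560546875), 27.500246047973633) z 0.0334
```

View pics/end.png

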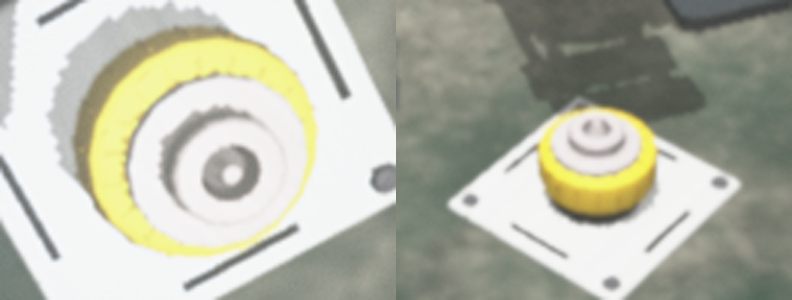

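The stack is complete. The final crop shows the collar at about (232,172) in the left half, flange down on the coil with the stud tip in its bore. Heights are right: hub top 46 mm, flange 38 mm, coil 34 mm. Handing in.

```bash
python3 -c "
from rig import *
print(hand_in())"
```

```text
the job is handed in; nothing more can be done
None
```

The pad, coil and collar are stacked in that order on the stud, each lowered until it rested flat, and the job was handed in after about 28.5 s; the choke and heat sink were not touched.

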